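Stand a fallen pressure indicator up and push it back to its rail

TASK

The pressure indicator on the yellow-footed stand has been knocked onto its face: stand it back up by pushing its foot over, then push the standing indicator along the table until the back edge of its foot is square against the black rail with the yellow stripe. Only push it, never lift or carry it, and leave the other things on the bench where they are.

Things in the scene. Friction and masses are not known exactly. Their poses are not given: they have to be found in the camera images.
- stand: Indicator on an L-shaped stand, about 0.6 kg, mostly foot; lies on its face, head towards the robot. Origin: middle of the heel, the 90 mm bottom front edge of the foot, about which it tips; on the table lying or standing. x axis: foot to head (level when fallen, up when standing). z axis: heel to toe (up when fallen; when standing level, away from the display). y: along the heel.
- stand_push (a point): Middle of the upper side of the yellow steel foot plate, 70 mm from the heel. Plate: body x 0 to 10 mm, y -45 to 45, z 0 to 90; fallen, it stands on edge, 90 mm tall. Along the heel it has a bar, x 0 to 25, z 0 to 15. Pushed near its top towards the underside it tips about the heel, past balance at some 35 degrees, then drops onto its foot, the head swinging up behind the finger: keep moving on.
- stand_head (a point): Centre of the display on the round head: body x 128, z 14 mm. Head: blue bezel radius 47 mm, white back radius 38, z 14 to 64 (green block to 72); two 22 mm ports at z 46 reach y -66 and 66. Dark column: x 10 to 95, 24 mm wide, z 0 to 14, flush with the heel; fallen, it lies on this column. Standing: 175 mm tall, the head 81 mm above the table and up, 14 mm back from the heel.
- stand_toe (a point): Middle of the toe (back) edge of the foot, on its underside, 90 mm from the heel; 90 mm up when fallen, on the table when standing. This edge must meet the rail. Standing, the stand slides under 3 to 8 N; push on the 25 mm high heel face, the hand leaning back from the head; pushed at the head it may tip. Two tips side by side keep it straight.
- rig: Fixed test rig. Origin: on the table, middle of the front face of its black stop rail. x axis: away from the robot, square to that face; y: along the rail. Rail: x 0 to 20 mm, y -160 to 160, 25 mm high, yellow stripe on top. Behind it a 12 mm base plate to x 130, y -160 to 300. Once the indicator is tipped up, its toe is about 25 to 90 mm short of the rail.
- rig_transmitter (a point): Middle of the foot of the fixed pressure transmitter on the rig's base plate, left of the rail: steel block, white head with a blue cover ring, 206 mm tall, within 80 mm of this point.
- screwdriver: Loose screwdriver lying on the bench; leave it alone. Origin under its middle.
- modem: Loose flat aluminium interface box with a red label, 85 x 50 x 20 mm; leave it alone. Origin at the centre of its underside.
- board: Loose circuit board with green terminal blocks, 100 x 80 x 22 mm; leave it alone. Origin at the centre of its underside.
- fitting: Loose brass fitting standing upright, 28 mm across, 45 mm tall; leave it alone. Origin at the centre of its underside.
- cover: Loose blue cover ring, 96 mm across, 22 mm high; leave it alone. Origin at the centre of its underside.
- mug: Loose white mug, 80 mm across, 90 mm tall; leave it alone. Origin at the centre of its underside.

How it is judged:
On the way, in this order (a step that is already met when the one before it is completed fails the run):
1. the indicator stands upright on its foot (angle between stand's own x axis and vertical below 0.08 rad and height (world z) of stand below 0.008 m), for 0.2 s.
2. the standing indicator's toe is against the rail and square to it (all of step 1 and x of stand_toe in the frame of rig between -0.009 and 0.01 m and y of stand_toe in the frame of rig between -0.15 and 0.15 m and angle between the z axis of stand and the x axis of rig, either way round below 0.1 rad), for 0.2 s.
At the end, for the whole second after the job is handed in: The indicator stands on its foot (within 0.08 rad of upright, heel under 8 mm above the table) at rest, the middle of the toe edge within 9 mm of the rail's face, within 150 mm of the rail's middle along it, and square to the rail within 0.1 rad (all of step 2 and linear speed of stand below 0.02 m/s and angular speed of stand below 0.1 rad/s); the robot touches nothing.
It fails at once if the indicator is lifted off the table (its heel edge rises over 25 mm) (height (world z) of stand above 0.025 m).
It fails at once if another loose thing on the bench is moved (over 25 mm) (distance of any of screwdriver, modem, board, fitting, cover, mug from where it was at the start of the episode above 0.025 m).
It also fails if it takes over 56 s, if anything falls off the work surface, if the arm or the gripper's body presses on something with over 40 N, if the wrist force passes 120 N, or if a joint passes its speed limit or range.

ROBOT

A 7-joint arm with a two-finger parallel gripper is mounted at the origin on the work surface. World frame = base frame: x ahead of the robot, y to its left, z up, the work surface at z = 0. Lengths are in m, angles in rad, forces in N, time in s.
With the tool pointing down it reaches from about 0.4 to 0.75 m from the base axis. Payload 19.5 kg.
Tool frame: the origin (TCP) lies at the centre of the arm's flange, where the gripper is bolted on; the fingertips stand 173 mm ahead of it and the grasp point (between the pads) lies 155 mm ahead of it (bot.finger_overhang is the distance from the TCP to the fingertips, in m); z points along the fingers, y is the direction in which the jaws open and shut (so a half turn about z gives the same grasp; the last joint's range is limited). The gripper opens to 85 mm and grips with 20 to 120 N. Pads are 22 mm wide; open, the fingers measure 114 mm over their backs; the gripper's body (76 mm by 85 mm) begins 54 mm behind the grasp point. The pads swing forward as they close: fully open they stand 13 mm farther back than shut.
Start: joints at [-1.143, 0.707, -0.028, 1.485, 0.022, 0.951, -0.075], TCP at [0.26, 0.513, 0.405] pointing down, gripper open.
Joint ranges: [-2.71, 2.71], [-0.32, 2.16], [-1.57, 1.52], [0, 2.45], [-1.46, 4.6], [0, 2.02], [-2.83, 2.83]. Speed limits (rad/s): [1.89, 1.89, 2.57, 2.57, 3.01, 3.01, 3.01].

INTERFACE

Orientations are given as a 3x3 rotation matrix whose columns are the frame's x, y, z axes.
In Python, from bench import bot, effector, solver, cams, spotter, telemetry gives the robot as it stands. Calls block until the motion is done:
- bot.move_ptp(position, orientation): joint-space move of the TCP to a pose.
- bot.line_to(position, ori=None, speed=0.15): straight line of the TCP; ori=None keeps the orientation; speed is the mean speed in m/s.
- bot.movej(angles): joint-space move.
- effector.let_go() and effector.grasp(newtons=None): open the fingers fully, or close them until they stop; newtons is the grip in N (None keeps the last).
- bot.pause(seconds).
- solver.inverse_kinematics(position, orientation): joint angles nearest the present ones, or None.
- cams.camera(name): name is "scene" or "top"; returns the picture (480x640x3 uint8, red, green, blue); there is no depth.
- cams.camera_info(name): a dict with "K" (3x3 intrinsics, pixels), "k1" (the pictures are not rectified: a ray, as slopes to the right and down, at radius r is drawn at 1 + k1 r^2 times it, then the intrinsics apply), "world_to_cam" (4x4, takes a point from world to camera coordinates). Camera axes: x right, y down, z forward; pixel columns grow to the right and rows downward; lengths in m; the calibration is good to about 2 mm. A picture is of the moment at which its call begins. camera_info takes no time and is no camera call.
A pose or a line that the arm cannot do raises bot.Unreachable and nothing moves.
- bot.job_done(): hands the job in, once; it reports no verdict.
Trained networks look in the newest picture that a camera, given by its name, has taken for a name from the list of things; names that differ only in an ending like _2 or _b are one class to them, and where a whole thing is asked for, a point or a joint stands for the part that bears it (a point fixed in the world has none). Each returns a list of dicts, best first, with "score" (0 to 1); they miss things now and then, are a little off and sometimes report something else, mostly with a low value. They report only what shows in the picture. A call takes as long as a camera call.
- spotter.recognise(camera, thing): "rect" ([left, top, width, height] in pixels, round what is visible of it).
- spotter.spot_point(camera, thing): "point" ([column, row] in pixels: a listed point, or the origin of a listed thing).
Readings, each from a call of its own:
- telemetry.current_clock(): time.
- telemetry.current_joints(): joint angles.
- telemetry.current_joint_velocities(): joint speeds.
- telemetry.current_tau(): joint torques, N m.
- telemetry.current_position(): TCP position.
- telemetry.current_eef_rot(): TCP orientation.
- telemetry.current_wrist_force(): force on the tool from outside, world axes, zero at the start.
- telemetry.current_wrist_torque(): the same for the moment, N m.
- telemetry.current_opening(): opening from 0.0 (shut) to 1.0 (fully open).
Only numpy, scipy, OpenCV 4.12 (cv2) and the standard library are available. Lean on these libraries where they do the work, as an engineer would, in place of code of your own. Each camera call takes 0.05 s, during which the arm holds its last target. There are 200 camera calls.

## Working session

There is one attempt and no reset: what is moved stays moved. The work goes in short steps, each a Python script; the robot and the scene stay as the last script left them, time stands still between calls to the robot, and variables do not carry over. Pictures are saved under pics/ and viewed, on a budget of 10 in all, crops included, one or two more only if the job needs it, and the job is handed in when it is done.

```bash
mkdir -p pics; ls
cat > h.py <<'E'
import numpy as np, cv2
from scipy.optimize import least_squares
from bench import bot, effector, solver, cams, spotter, telemetry
def proj(info,P):
    T=np.array(info["world_to_cam"]);K=np.array(info["K"])
    p=np.atleast_2d(P)@T[:3,:3].T+T[:3,3]; s=p[:,:2]/p[:,2:]
    s=s*(1+info["k1"]*(s**2).sum(1,keepdims=True))
    return s@K[:2,:2].T+K[:2,2]
def ray(info,uv):
    T=np.array(info["world_to_cam"]);K=np.array(info["K"])
    d=np.linalg.solve(K[:2,:2],np.array(uv)-K[:2,2]); s=d.copy()
    for _ in range(20): s=d/(1+info["k1"]*(s@s))
    R=T[:3,:3]; return -R.T@T[:3,3], R.T@np.r_[s,1]
def onz(info,uv,z=0.):
    o,d=ray(info,uv); return o+d*(z-o[2])/d[2]
def tri(obs):
    A=0;b=0
    for i,uv in obs:
        o,d=ray(i,uv); d=d/np.linalg.norm(d); M=np.eye(3)-np.outer(d,d); A=A+M;b=b+M@o
    return np.linalg.solve(A,b)
def snap(c,name=None):
    im=cams.camera(c)
    if name: cv2.imwrite(f"pics/{name}.png",cv2.cvtColor(im,cv2.COLOR_RGB2BGR))
    return im
E
python3 - <<'E'
from h import *
I={c:cams.camera_info(c) for c in("scene","top")}
for c in I:
    snap(c,c+"0"); o,_=ray(I[c],[320,240]); print(c,o.round(3),np.array(I[c]["K"]).round(0).tolist(),I[c]["k1"])
for t in ["stand","stand_push","stand_head","stand_toe","rig","rig_transmitter","screwdriver","modem","board","fitting","cover","mug"]:
    obs=[]
    for c in I:
        r=spotter.spot_point(c,t)[:2]
        print(t,c,[(np.round(x["point"]).tolist(),round(x["score"],2)) for x in r], onz(I[c],r[0]["point"]).round(3) if r else "")
        if r: obs.append((I[c],r[0]["point"]))
    if len(obs)==2: print("   tri",tri(obs).round(3))
print(telemetry.current_clock(),telemetry.current_position(),telemetry.current_eef_rot().round(3) if hasattr(telemetry.current_eef_rot(),'round') else telemetry.current_eef_rot())
E
```

```text
pics
scene [1.044 0.353 1.02 ] [[546.0, 0.0, 321.0], [0.0, 546.0, 238.0], [0.0, 0.0, 1.0]] 0.043863723216692616
top [0.435 0.025 1.157] [[447.0, 0.0, 326.0], [0.0, 447.0, 234.0], [0.0, 0.0, 1.0]] -0.039340655503604285
stand scene [([322.0, 240.0], 0.87), ([326.0, 220.0], 0.37)] [ 0.531 -0.032  0.   ]
stand top [([350.0, 256.0], 0.6)] [ 0.523 -0.036  0.   ]
   tri [ 0.524 -0.037 -0.014]
stand_push scene [([329.0, 218.0], 0.93)] [ 0.476 -0.053  0.   ]
stand_push top [([344.0, 252.0], 0.95)] [ 0.533 -0.022  0.   ]
   tri [ 0.525 -0.018  0.088]
stand_head scene [([362.0, 205.0], 0.9), ([458.0, 339.0], 0.6)] [ 0.4   -0.015  0.   ]
stand_head top [([243.0, 163.0], 0.73), ([341.0, 304.0], 0.66)] [0.77  0.246 0.   ]
   tri [0.657 0.151 0.42 ]
stand_toe scene [([321.0, 219.0], 0.81)] [ 0.488 -0.066  0.   ]
stand_toe top [([347.0, 248.0], 0.95)] [ 0.544 -0.03   0.   ]
   tri [ 0.536 -0.027  0.091]
rig scene [([300.0, 290.0], 0.72)] [0.658 0.008 0.   ]
rig top [([348.0, 254.0], 0.65), ([220.0, 317.0], 0.44)] [ 0.528 -0.031  0.   ]
   tri [ 0.558 -0.058 -0.241]
rig_transmitter scene [([361.0, 40
[... 460 characters left out ...]
, 0.37)] [0.364 0.298 0.   ]
   tri [0.363 0.299 0.012]
board scene [([172.0, 170.0], 0.56)] [ 0.589 -0.436  0.   ]
board top [([499.0, 228.0], 0.61)] [ 0.597 -0.429  0.   ]
   tri [ 0.595 -0.424  0.014]
fitting scene [([459.0, 337.0], 0.47)] [0.549 0.322 0.   ]
fitting top [] 
cover scene [([269.0, 128.0], 0.65), ([300.0, 291.0], 0.15)] [ 0.345 -0.338  0.   ]
cover top [([464.0, 324.0], 0.63)] [ 0.349 -0.329  0.   ]
   tri [ 0.351 -0.328  0.01 ]
mug scene [([522.0, 342.0], 0.83)] [0.486 0.425 0.   ]
mug top [([170.0, 274.0], 0.86)] [0.473 0.428 0.   ]
   tri [ 0.475  0.43  -0.015]
1.3 [0.26028886 0.51270324 0.40468459] [[-0.892  0.453  0.   ]
 [ 0.453  0.892 -0.   ]
 [-0.    -0.    -1.   ]]
```

View pics/scene0.png

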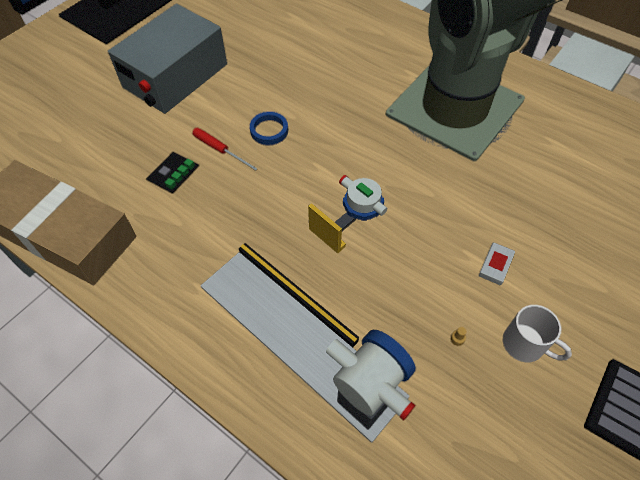

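View pics/top0.png

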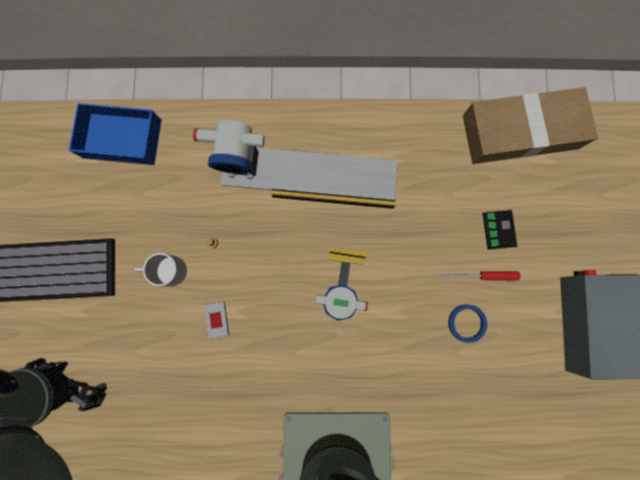

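The scene picture shows the stand lying with its plate on edge at about (326,228), the head at (362,197), and the rail from (243,247) to (356,340). In the top picture the plate is at (348,256), the head at (341,302), and the rail runs from (273,193) to (394,204). Next I'll fit the stand and rail more precisely by colour.

Run:
```python
from h import *
ims=[]
for c,(x,y,w,h) in {"top":(260,180,145,145),"scene":(195,165,200,190)}.items():
    im=snap(c); hsv=cv2.cvtColor(im,cv2.COLOR_RGB2HSV)
    I=cams.camera_info(c)
    m=cv2.inRange(hsv,(20,170,90),(32,255,255)); 
    n,l,s,ce=cv2.connectedComponentsWithStats(m)
    for k in range(1,n):
        if s[k,4]>60:
            p=np.argwhere(l==k)[:,::-1].astype(np.float32); r=cv2.minAreaRect(p)
            print(c,s[k].tolist(),cv2.boxPoints(r).round(1).tolist())
            b=cv2.boxPoints(r); print("  z.025:",[onz(I,q,.025).round(3).tolist() for q in b]," z.09",[onz(I,q,.09).round(3).tolist() for q in b])
    cr=cv2.resize(im[y:y+h,x:x+w],(400,400) if c=="top" else (400,380),interpolation=cv2.INTER_CUBIC)
    ims.append(cv2.copyMakeBorder(cr,0,400-cr.shape[0],0,0,cv2.BORDER_CONSTANT))
cv2.imwrite("pics/crop1.png",cv2.cvtColor(np.hstack(ims),cv2.COLOR_RGB2BGR))
```

```text
scene [308, 204, 37, 49, 269] [[307.20001220703125, 205.8000030517578], [321.0, 196.89999389648438], [351.0, 243.60000610351562], [337.29998779296875, 252.5]]
  z.025: [[0.492, -0.102, 0.025], [0.453, -0.092, 0.025], [0.514, 0.034, 0.025], [0.549, 0.023, 0.025]]  z.09 [[0.528, -0.072, 0.09], [0.492, -0.063, 0.09], [0.549, 0.055, 0.09], [0.582, 0.045, 0.09]]
scene [241, 244, 116, 98, 596] [[240.39999389648438, 246.6999969482422], [243.0, 243.5], [356.70001220703125, 338.20001220703125], [354.0, 341.3999938964844]]
  z.025: [[0.662, -0.15, 0.025], [0.653, -0.151, 0.025], [0.683, 0.167, 0.025], [0.691, 0.166, 0.025]]  z.09 [[0.687, -0.117, 0.09], [0.678, -0.118, 0.09], [0.706, 0.179, 0.09], [0.714, 0.179, 0.09]]
```

View pics/crop1.png

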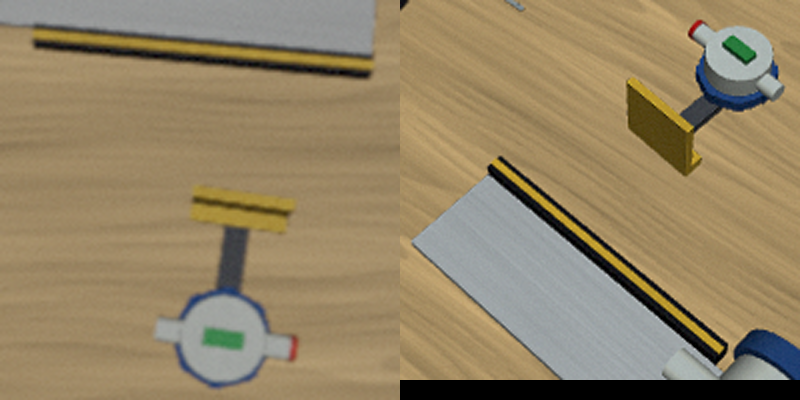

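```bash
cat >> h.py <<'E'
def tool(fwd,lean,flip=1):
    """tool z leaning: lean>0 = hand ahead (towards fwd); jaws along the horizontal normal to fwd"""
    f=np.r_[fwd[:2],0]/np.linalg.norm(fwd[:2]); up=np.r_[0,0,1.]
    z=-np.cos(lean)*up-np.sin(lean)*f; y=flip*np.cross(up,f); return np.c_[np.cross(y,z),y,z]
def tcp(tip,R): return np.array(tip)-bot.finger_overhang*R[:,2]
E
cat > fit.py <<'E'
from h import *
It,Is=cams.camera_info("top"),cams.camera_info("scene")
# rail stripe midline, two views
a,b=np.array([.6575,-.1505,.025]),np.array([.687,.1665,.025])
t=[onz(It,[260+x/2.759,180+y/2.759],.025) for x,y in((370,65),(34,32))]
print("rail scene",a,b,"top",t[0].round(4),t[1].round(4))
e=b-a;print("yaw scene",np.arctan2(-e[0],e[1]),"top",np.arctan2(-(t[1]-t[0])[0],(t[1]-t[0])[1]))
ob=[(Is,(0,.045,.09),(308.5,205)),(Is,(0,-.045,.09),(340,231)),(Is,(0,-.045,0),(339,252.5)),(Is,(0,.045,0),(309,225)),
 (It,(0,-.045,.09),(330,247.8)),(It,(0,.045,.09),(367.3,252.1)),(It,(.128,0,.064),(340.4,302.5)),(Is,(.128,0,.064),(365,187.5))]
def pts(p):
    c,s=np.cos(p[2]),np.sin(p[2]); X=np.array([-c,-s,0]);Z=np.array([0,0,1.]);Y=np.cross(Z,X)
    return np.array([p[0],p[1],0]),np.c_[X,Y,Z]
def res(p):
    o,R=pts(p); return np.concatenate([proj(i,o+R@np.array(q))[0]-uv for i,q,uv in ob])
s=least_squares(res,[.533,-.028,0],loss="soft_l1"); print("stand",s.x.round(4),res(s.x).round(1))
E
python3 fit.py
python3 - <<'E'
from h import *
for yaw in(-.1,):
  f=np.array([np.cos(yaw),np.sin(yaw)])
  for lean in(0,.25,.35,.45):
    for fl in(1,-1):
      R=tool(f,lean,fl); out=[]
      for u in(-.03,.03,.09,.13,.16):
        q=solver.inverse_kinematics(tcp([.533+u*f[0],-.028+u*f[1],.064],R),R); out.append(None if q is None else np.round(q,2).tolist())
      print(lean,fl,[o is not None for o in out],out[0],out[-2])
  for lean in(-.4,-.6):
    for fl in(1,-1):
      R=tool(f,lean,fl); print(lean,fl,[solver.inverse_kinematics(tcp([x,-.03,.016],R),R) is not None for x in(.48,.52,.57)])
E
```

```text
rail scene [ 0.6575 -0.1505  0.025 ] [0.687  0.1665 0.025 ] top [ 0.6557 -0.1502  0.025 ] [0.6863 0.1642 0.025 ]
yaw scene -0.09279268646931206 top -0.09700246374221325
stand [ 0.5294 -0.0276 -0.1317] [-0.  -0.5 -0.4 -1.3 -0.5 -0.2  0.3  3.1 -0.6 -0.2 -0.7  0.5  0.3  0.8
 -0.5  1.8]
0 1 [True, True, True, True, True] [0.11, 0.88, -0.23, 1.9, 0.46, 0.41, 1.01] [0.14, 1.06, -0.3, 1.27, 0.35, 0.86, 1.23]
0 -1 [True, True, True, True, True] [-0.22, 0.92, 0.39, 1.91, -0.75, 0.46, -0.95] [-0.21, 1.12, 0.55, 1.29, -0.64, 0.91, -1.18]
0.25 1 [True, True, True, True, True] [0.15, 0.97, -0.31, 1.62, 0.29, 0.84, 1.19] [0.12, 1.2, -0.31, 0.87, 0.26, 1.35, 1.34]
0.25 -1 [True, True, True, True, True] [-0.26, 1.04, 0.56, 1.64, -0.62, 0.92, -1.09] [-0.14, 1.26, 0.59, 0.88, -0.56, 1.38, -1.34]
0.35 1 [True, True, True, True, True] [0.16, 1.02, -0.32, 1.51, 0.25, 1.01, 1.23] [0.1, 1.29, -0.31, 0.66, 0.25, 1.57, 1.38]
0.35 -1 [True, True, True, True, True] [-0.26, 1.1, 0.59, 1.52, -0.58, 1.08, -1.13] [-0.11, 1.34, 0.62, 0.68, -0.57, 1.59, -1.39]
0.45 1 [True, True, True, True, False] [0.15, 1.07, -0.32, 1.39, 0.23, 1.17, 1.26] [0.07, 1.4, -0.3, 0.37, 0.24, 1.83, 1.43]
0.45 -1 [True, True, True, True, False] [-0.25, 1.15, 0.62, 1.41, -0.56, 1.24, -1.16] [-0.05, 1.44, 0.63, 0.38, -0.6, 1.84, -1.49]
-0.4 1 [True, True, True]
-0.4 -1 [True, True, True]
-0.6 1 [False, False, True]
-0.6 -1 [False, False, True]
```

Run:
```python
from h import *
yaw=-.1317; f=np.array([np.cos(yaw),np.sin(yaw),0]); o=np.array([.5294,-.0276,0]); up=np.array([0,0,1.])
R=tool(f,.35,1)
effector.grasp(20)
P=lambda u,h: tcp(o+f*u+up*h,R)
bot.move_ptp(P(-.037,.22),R)
bot.line_to(P(-.037,.066),speed=.12)
print("F",np.round(telemetry.current_wrist_force(),1))
snap("scene","pre")
bot.line_to(P(.135,.066),speed=.2)
print("F",np.round(telemetry.current_wrist_force(),1),telemetry.current_clock())
bot.pause(.3)
a=snap("scene");b=snap("top")
im=np.vstack([np.hstack([cv2.imread("pics/pre.png")[:,:,::-1][100:400,150:550],a[100:400,150:550]]),np.hstack([b[120:400,150:550],b[120:400,150:550]*0])])
cv2.imwrite("pics/tip.png",im[:,:,::-1])
```

```text
F [-0.3 -0.2 -0.1]
F [-0.5 -0.2 -0.1] 7.2
```

View pics/tip.png

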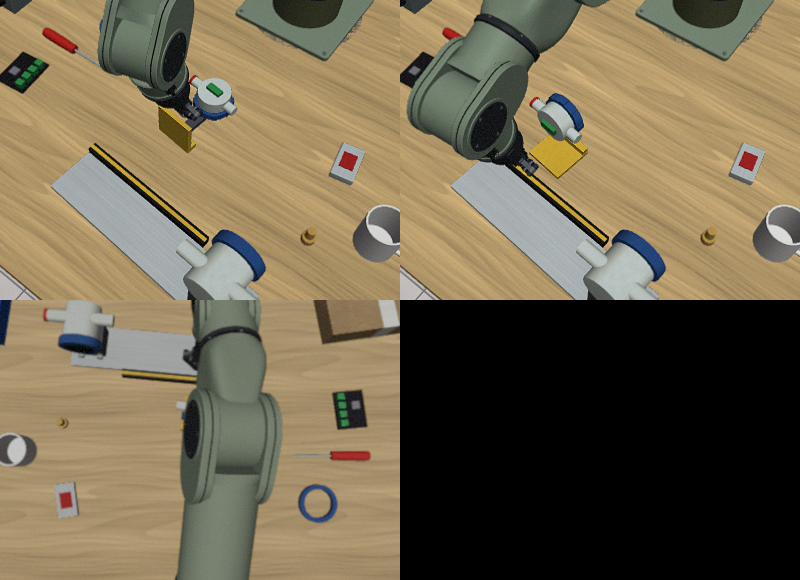

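The indicator now stands on its foot (crop 2: foot at about (557,155), head at (558,117)). I'll raise the hand, bring it round to the robot side and measure again.

Run:
```python
from h import *
f=np.array([np.cos(-.1317),np.sin(-.1317),0])
p=np.array(telemetry.current_position())
for z in(.2,.16,.13):
    try: bot.line_to(p+[0,0,z],speed=.25); print("up",z); break
    except bot.Unreachable: pass
R=tool(f,0,1); bot.move_ptp(tcp([.5,-.12,.3],R),R)
R=tool(f,-.35,1); bot.move_ptp(tcp([.43,-.24,.2],R),R)
a=snap("scene","s2");b=snap("top","t2")
I={c:cams.camera_info(c) for c in("scene","top")}
for t in ["stand","stand_toe","stand_head"]:
    obs=[]
    for c in I:
        r=spotter.spot_point(c,t)[:2]
        print(t,c,[(np.round(x["point"],1).tolist(),round(x["score"],2)) for x in r], onz(I[c],r[0]["point"]).round(3) if r else "")
        if r: obs.append((I[c],r[0]["point"]))
    if len(obs)==2: print("   tri",tri(obs).round(3))
cr=[cv2.resize(b[180:300,270:410],None,fx=2.8,fy=2.8,interpolation=2),cv2.resize(a[170:350,210:390],None,fx=2.2,fy=2.2,interpolation=2)]
cr=[cv2.copyMakeBorder(x,0,400-x.shape[0],0,0,cv2.BORDER_CONSTANT) for x in cr]
cv2.imwrite("pics/crop2.png",np.hstack(cr)[:,:,::-1]); print(telemetry.current_clock())
```

```text
up 0.16
stand scene [([324.0, 241.7], 0.77), ([363.5, 400.9], 0.74)] [ 0.532 -0.024  0.   ]
stand top [([349.0, 253.6], 0.96)] [ 0.528 -0.035  0.   ]
   tri [ 0.528 -0.032 -0.013]
stand_toe scene [([295.5, 267.5], 0.82), ([360.8, 403.2], 0.21)] [ 0.621 -0.034  0.   ]
stand_toe top [([350.4, 218.0], 0.63)] [ 0.622 -0.039 -0.   ]
   tri [ 0.621 -0.037 -0.002]
stand_head scene [([320.8, 215.0], 0.88)] [ 0.479 -0.073  0.   ]
stand_head top [([352.0, 242.5], 0.72)] [ 0.557 -0.043  0.   ]
   tri [ 0.543 -0.032  0.111]
11.025
```

View pics/crop2.png

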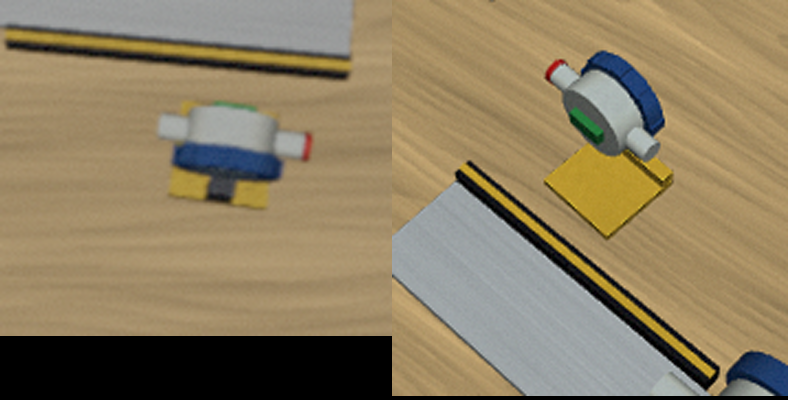

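Run:
```python
from h import *
It,Is=cams.camera_info("top"),cams.camera_info("scene")
S=lambda x,y:(210+(x-392)/2.2,170+y/2.2); T=lambda x,y:(270+x/2.8,180+y/2.8)
# local coords: u (to rail), w (left), h
ob=[(Is,(.09,-.045,.003),S(545,183)),(Is,(.09,.045,.003),S(608,237)),(Is,(0,.045,.005),S(673,181)),
    (It,(0,.045,.015),T(168,206)),(It,(0,-.045,.015),T(267,209)),(Is,(.045,0,0),None)]
ob=[o for o in ob if o[2] is not None]
def res(p):
    c,s=np.cos(p[2]),np.sin(p[2]); R=np.array([[c,-s,0],[s,c,0],[0,0,1]])
    return np.concatenate([proj(i,np.r_[p[:2],0]+R@np.array(q))[0]-uv for i,q,uv in ob])
s=least_squares(res,[.53,-.03,-.13],loss="soft_l1"); print(s.x.round(4),res(s.x).round(1))
c,sn=np.cos(s.x[2]),np.sin(s.x[2]); toe=s.x[:2]+.09*np.array([c,sn]); g=-.095
d=toe-[.6617,.0085]; print("toe",toe,"rig",d@[np.cos(g),np.sin(g)],d@[-np.sin(g),np.cos(g)])
```

```text
[ 0.5303 -0.0296 -0.1135] [-0.5 -0.6  0.7  0.1  0.  -1.6 -0.1 -3.3 -0.5 -0.3]
toe [ 0.61967272 -0.03983691] rig -0.03725267291258938 -0.05210554109966719
```

```bash
cat > push.py <<'E'
from h import *
g=-.095; f=np.array([np.cos(g),np.sin(g),0]); o=np.array([.5303,-.0296,0]); up=np.array([0,0,1.])
for lean in(-.52,-.47,-.42):
    R=tool(f,lean,1); P=lambda u,h: tcp(o+f*u+up*h,R)
    try:
        if any(solver.inverse_kinematics(P(*x),R) is None for x in((-.06,.15),(-.06,.012),(.04,.012))): continue
        bot.move_ptp(P(-.06,.15),R); bot.line_to(P(-.06,.012),speed=.12); break
    except bot.Unreachable: continue
print("lean",lean,"F",np.round(telemetry.current_wrist_force(),1),telemetry.current_position()-P(-.06,.012))
F0=np.array(telemetry.current_wrist_force())
bot.line_to(P(-.016,.012),speed=.06)
for u in np.r_[np.arange(-.008,.014,.008),np.arange(.016,.040,.002)]:
    bot.line_to(P(u,.012),speed=.03)
    F=np.array(telemetry.current_wrist_force())-F0; print(round(u,3),F.round(1),telemetry.current_clock())
    if -F@f>14: break
a=snap("scene","s3");b=snap("top","t3")
cr=[cv2.resize(b[180:300,270:410],None,fx=2.8,fy=2.8,interpolation=2),cv2.resize(a[170:350,210:390],None,fx=2.2,fy=2.2,interpolation=2)]
cr=[cv2.copyMakeBorder(x,0,400-x.shape[0],0,0,cv2.BORDER_CONSTANT) for x in cr]
cv2.imwrite("pics/crop3.png",np.hstack(cr)[:,:,::-1])
E
python3 push.py
```

```text
lean -0.42 F [-0.4  0.6 -0. ] [-0.02891855 -0.21485384  0.19261422]Traceback (most recent call last):
  File "push.py", line 11, in <module>
    bot.line_to(P(-.016,.012),speed=.06)
    ~~~~~~~~~~~^^^^^^^^^^^^^^^^^^^^^^^^^
bench.Unreachable: the arm cannot follow that straight line within its joint ranges
```

Run:
```python
from h import *
g=-.095; f=np.array([np.cos(g),np.sin(g),0]); o=np.array([.5303,-.0296,0]); up=np.array([0,0,1.])
for fl in(1,-1):
  for lean in(-.2,-.27,-.34,-.4,-.46):
    R=tool(f,lean,fl); P=lambda u,h: tcp(o+f*u+up*h,R)
    print(fl,lean,[solver.inverse_kinematics(P(*x),R) is not None for x in((-.06,.15),(-.05,.1),(-.06,.012),(-.04,.012),(-.01,.012),(.03,.012))])
R=tool(f,-.4,1);print(np.round(solver.inverse_kinematics(tcp(o+.03*f+.012*up,R),R),2))
```

```text
1 -0.2 [True, True, True, True, True, True]
1 -0.27 [True, True, True, True, True, True]
1 -0.34 [True, True, True, True, True, True]
1 -0.4 [True, True, True, True, True, True]
1 -0.46 [True, True, False, True, True, True]
-1 -0.2 [True, False, True, True, True, True]
-1 -0.27 [True, True, True, True, True, True]
-1 -0.34 [True, True, True, True, True, True]
-1 -0.4 [True, True, True, True, True, True]
-1 -0.46 [True, True, False, True, True, True]
[ 0.59  1.41 -1.35  2.12  1.96  1.33 -0.14]
```

Run:
```python
from h import *
g=-.095; f=np.array([np.cos(g),np.sin(g),0]); o=np.array([.5303,-.0296,0]); up=np.array([0,0,1.])
print(np.round(telemetry.current_joints(),2))
for fl in(1,-1):
  for lean in(-.2,-.27,-.34,-.4):
    R=tool(f,lean,fl); P=lambda u,h: tcp(o+f*u+up*h,R)
    for x in((-.06,.15),(-.05,.012),(.03,.012)): print(fl,lean,x,np.round(solver.inverse_kinematics(P(*x),R),2))
```

```text
[ 0.7   0.56 -0.29  2.16  0.31  0.11  1.62]
1 -0.2 (-0.06, 0.15) [-0.04  0.65  0.    2.16  0.18  0.13  1.26]
1 -0.2 (-0.05, 0.012) [ 0.58  1.36 -1.35  2.19  1.73  1.3  -0.16]
1 -0.2 (0.03, 0.012) [-0.02  0.99  0.02  1.93  0.25  0.02  1.21]
1 -0.27 (-0.06, 0.15) [ 0.46  0.78 -0.91  2.22  1.5   0.66 -0.1 ]
1 -0.27 (-0.05, 0.012) [ 0.58  1.37 -1.35  2.26  1.83  1.34 -0.26]
1 -0.27 (0.03, 0.012) [ 0.59  1.38 -1.35  1.99  1.77  1.28  0.03]
1 -0.34 (-0.06, 0.15) [ 0.6   0.97 -1.35  2.29  1.6   1.08 -0.24]
1 -0.34 (-0.05, 0.012) [ 0.57  1.39 -1.35  2.34  1.93  1.4  -0.35]
1 -0.34 (0.03, 0.012) [ 0.59  1.4  -1.35  2.06  1.87  1.3  -0.06]
1 -0.4 (-0.06, 0.15) [ 0.59  0.98 -1.35  2.36  1.7   1.11 -0.35]
1 -0.4 (-0.05, 0.012) [ 0.55  1.42 -1.35  2.4   2.    1.46 -0.43]
1 -0.4 (0.03, 0.012) [ 0.59  1.41 -1.35  2.12  1.96  1.33 -0.14]
-1 -0.2 (-0.06, 0.15) [-0.45  0.8   0.8   2.18 -1.39  0.55 -0.26]
-1 -0.2 (-0.05, 0.012) [ 0.34  1.06 -0.68  2.2   1.91  0.64  2.73]
-1 -0.2 (0.03, 0.012) [-0.09  1.    0.14  1.93 -1.45  0.1  -0.25]
-1 -0.27 (-0.06, 0.15) [-0.17  0.66  0.22  2.24  4.51  0.11  0.08]
-1 -0.27 (-0.05, 0.012) [ 0.52  1.25 -1.13  2.27  1.89  1.1   2.79]
-1 -0.27 (0.03, 0.012) [ 0.12  1.   -0.25  2.    2.05  0.26  2.6 ]
-1 -0.34 (-0.06, 0.15) [ 0.45  0.78 -0.91  2.3   1.71  0.68  2.83]
-1 -0.34 (-0.05, 0.012) [ 0.57  1.39 -1.35  2.34  1.93  1.4   2.79]
-1 -0.34 (0.03, 0.012) [ 0.35  1.09 -0.69  2.07  2.    0.66  2.74]
-1 -0.4 (-0.06, 0.15) [ 0.59  0.98 -1.35  2.36  1.7   1.11  2.79]
-1 -0.4 (-0.05, 0.012) [ 0.55  1.42 -1.35  2.4   2.    1.46  2.71]
-1 -0.4 (0.03, 0.012) [ 0.45  1.18 -0.91  2.12  2.05  0.91  2.75]
```

```bash
python3 - <<'E'
import re
s=open('push.py').read()
a=s.index("for lean"); b=s.index("print(\"lean\"")
s=s[:a]+'''lean=-.34; R=tool(f,lean,1); P=lambda u,h: tcp(o+f*u+up*h,R)
q=np.array([.6,.97,-1.35,2.29,1.6,1.08,-.24])
bot.movej((q+[.5,0,0,0,0,0,0]).tolist()); bot.movej(q.tolist())
bot.move_ptp(P(-.06,.15),R); bot.line_to(P(-.06,.012),speed=.12)
'''+s[b:]
open('push.py','w').write(s)
E
python3 push.py
```

```text
lean -0.34 F [-0.  -0.9  0.2] [ 1.13301311e-04 -8.09872746e-06  5.05909130e-04]
-0.008 [-0.   1.8  0. ] 16.4917
0.0 [-0.   1.1 -0.2] 16.9083
0.008 [0.  0.9 0.2] 17.325
0.016 [ 0.3  0.7 -0.9] 17.7417
0.018 [-3.   2.   0.5] 17.9917
0.02 [-1.9  1.6  0.6] 18.2417
0.022 [-2.1  0.6  0.4] 18.4917
0.024 [-2.1  1.5  0. ] 18.7417
0.026 [-1.8  1.2 -0.1] 18.9917
0.028 [-2.9  0.7  0.4] 19.2417
0.03 [-18.4  -1.   10. ] 19.4917
```

View pics/crop3.png

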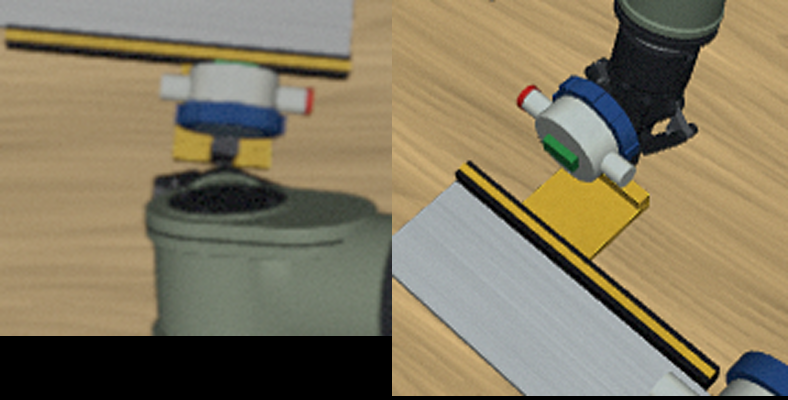

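The foot's toe edge meets the rail along its whole length, crop (527,200) to (590,258), and the push force jumped to 18 N. I'll back off and check.

Run:
```python
from h import *
g=-.095; f=np.array([np.cos(g),np.sin(g),0])
p=np.array(telemetry.current_position())
bot.line_to(p-.06*f,speed=.06); bot.line_to(p-.06*f+[0,0,.12],speed=.15)
q=np.array(telemetry.current_joints()); q[0]+=.6; bot.movej(q.tolist())
print("F",np.round(telemetry.current_wrist_force(),1),telemetry.current_clock())
a=snap("scene","s4");b=snap("top","t4")
I={c:cams.camera_info(c) for c in("scene","top")}
rig=np.array([.6617,.0085,0])
for t in["stand","stand_toe"]:
  for c in I:
    r=spotter.spot_point(c,t)
    if r: d=onz(I[c],r[0]["point"])-rig; print(t,c,round(r[0]["score"],2),"rig",np.round([d@f,-d[0]*f[1]+d[1]*f[0]],4))
cr=[cv2.resize(b[180:300,270:410],None,fx=2.8,fy=2.8,interpolation=2),cv2.resize(a[170:350,210:390],None,fx=2.2,fy=2.2,interpolation=2)]
cr=[cv2.copyMakeBorder(x,0,400-x.shape[0],0,0,cv2.BORDER_CONSTANT) for x in cr]
cv2.imwrite("pics/crop4.png",np.hstack(cr)[:,:,::-1])
```

```text
F [-0.1  0.1  0.6] 22.8333
stand scene 0.92 rig [-0.0872 -0.0532]
stand top 0.97 rig [-0.0936 -0.0527]
stand_toe scene 0.96 rig [ 0.0018 -0.0435]
stand_toe top 0.74 rig [-0.0007 -0.0407]
```

View pics/crop4.png

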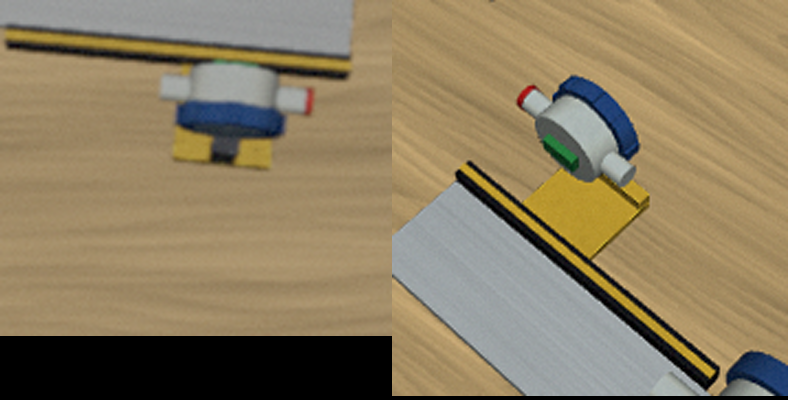

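The stand is upright against the rail. The network's heel and toe points suggest about 0.12 rad of skew but the edges look square, so I'll check the angle from the edges first.

Run:
```python
from h import *
It,Is=cams.camera_info("top"),cams.camera_info("scene")
T=lambda x,y:(270+x/2.8,180+y/2.8)
an=lambda d:np.arctan2(-d[0],d[1])
# heel edge vs rail front, fitted in the top picture
im=cv2.imread("pics/t4.png");hsv=cv2.cvtColor(im,cv2.COLOR_BGR2HSV)
m=cv2.inRange(hsv,(18,140,60),(34,255,255)); pts=[]
for x in list(range(334,347))+list(range(355,365)):
    r=[y for y in range(215,250) if m[y,x]]
    if r: pts.append(onz(It,[x,max(r)+.5],.012)[:2])
pts=np.array(pts); k=np.polyfit(pts[:,1],pts[:,0],1); print("heel yaw top",-k[0],len(pts),"resid",np.std(pts[:,0]-np.polyval(k,pts[:,1])))
# side edge + heel/toe in scene: yellow foot contour
im=cv2.imread("pics/s4.png");hsv=cv2.cvtColor(im,cv2.COLOR_BGR2HSV)
m=cv2.inRange(hsv,(18,140,60),(34,255,255)); e=[]
for y in range(262,286):
    r=[x for x in range(290,335) if m[y,x]]
    if r: e.append((max(r)+.5,y,len(r)))
P=np.array([onz(Is,[x,y],.004)[:2] for x,y,_ in e]); 
P=P[:]; k=np.polyfit(P[:,0],P[:,1],1); res=P[:,1]-np.polyval(k,P[:,0]); ok=abs(res)<.004
k=np.polyfit(P[ok,0],P[ok,1],1); print("side yaw scene",k[0],ok.sum(),len(P),P[0],P[-1],res.round(3))
```

```text
heel yaw top -0.09877189608403712 22 resid 0.0008608762640460062
side yaw scene -0.09972993405648206 24 24 [0.57221236 0.01202411] [0.64544461 0.00664529] [-0.002  0.     0.     0.     0.     0.     0.     0.001  0.001  0.001
  0.001 -0.001 -0.001 -0.001 -0.    -0.    -0.    -0.    -0.    -0.
  0.     0.     0.     0.   ]
```

Both edge fits give a yaw of about -0.099 rad, against -0.095 for the rail, so it is square. I'm handing in.

```bash
python3 -c "
from h import *
bot.job_done(); print(telemetry.current_clock())"
```

```text
the job is handed in; nothing more can be done
the job is handed in; nothing more can be done
```

The indicator is standing on its foot with the toe edge square against the rail, and the job is handed in; no verdict was reported.

I tipped it up with the closed fingers pushing near the top of the foot plate. I then pushed it at the heel face with the hand leaning back, about 37 mm, until the push force jumped to 18 N at the rail.

**Last checks, with the hand backed off:**
- **Toe position:** the cameras put the toe middle within about 2 mm of the rail face, and about 42 mm from the rail's middle along it.
- **Squareness:** edge fits in both views gave the foot a yaw of -0.099 and -0.100 rad, against about -0.095 for the rail.
- **Contact and time:** the wrist force was near zero and the clock stood at about 23 s.

**What failed or disagreed:**
- **Skew reading:** the network's heel and toe points alone suggested about 0.12 rad of skew. The edge fits did not bear that out, so I put it down to noise in those points.
- **Push pose:** my first push pose, with more lean, was out of reach. Nothing moved, and I used a smaller lean with another arm posture.
- **Other things on the bench:** I planned the paths clear of them but did not measure their positions again at the end.

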